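# Let down a parking-brake lever

## Task

The parking-brake lever bolted to the bench plate has been left pulled up on its ratchet. With a fingertip press the release button in the end of its grip to free the pawl and, keeping it pressed, push the lever all the way down to its stop; then let go so that the button springs back out. Do not force the lever or pull it up to the top of its travel, and leave the other things on the bench where they are.

Things in the scene. Friction and masses are not known exactly. Their poses are not given: they have to be found in the camera images.
- button_face (a point): Centre of the outer face of the release button: a plain metal cylinder 20 mm across that stands 14 mm out of the end of the lever's grip (the grip is 33 mm thick, with a 28 mm metal collar around the button). The point moves with the button and the lever. Its x axis points along the lever from the button to the pivot, which is the way the button is pressed; its y axis is the pivot's axis (level).
- button (a joint): How far the button is pressed in, m: 0 fully out, 0.008 fully in. After 3 mm of play it begins to lift the pawl, and from about 0.005 on the pawl is clear of the teeth. Spring: about 2 N to start, 5 to 6 N at 0.005, 7 N fully in.
- lever (a joint): Angle of the lever above its fully-down position, rad: 0 is down on its stop (the lever then still slopes 0.14 rad above level, button end high), 0.86 is the top of its travel. Teeth 0.1 rad apart: with the button out the lever can be raised but goes down no more than one tooth before it locks. With the button in it goes down on a light push (about 2 to 3 N at the button, square to the lever); its stiff hinge holds it wherever it is left.
- pivot (a point): Centre of the lever's hinge bolt, 78 mm above the bench; the bolt is level, along the point's y axis. The point's x axis is level and lies in the lever's plane, pointing from the button end to the pivot and beyond. The lever is 293 mm from here to the face of the button when out. The bracket stands on an aluminium plate 240 x 140 x 12 mm under the pivot.
- grip_middle (a point): Middle of the lever's dark rubber grip, 210 mm from the pivot along the lever; the grip is 122 mm long and 33 mm thick.
- mount: The whole fixed assembly: aluminium plate on the bench (240 x 140 x 12 mm), steel bracket with the toothed sector, lever, pawl and button. Origin on the bench right under the pivot, z up, x level, in the lever's plane, from the button end towards the pivot. It does not move.
- socket: A bystander, to be left alone: deep socket standing on its end, 28 mm across, 64 mm tall; origin at the middle of its underside.
- wax_tin: A bystander, to be left alone: round flat wax tin, 96 mm across, 36 mm tall; origin at the middle of its underside.
- spanner: A bystander, to be left alone: combination spanner lying flat, 190 mm long; origin at the middle of its underside.
- polish: A bystander, to be left alone: upright polish bottle, 68 mm across, 210 mm tall; origin at the middle of its underside.
- parts_dish: A bystander, to be left alone: round steel parts dish with three bolts in it, 124 mm across, 28 mm tall; origin at the middle of its underside.
- foam_pad: A bystander, to be left alone: round foam polishing pad, 150 mm across, 36 mm tall; origin at the middle of its underside.
- spray: A bystander, to be left alone: trigger spray bottle, 82 mm across, 230 mm tall; origin at the middle of its underside.
- brush: A bystander, to be left alone: detailing brush lying flat, 210 mm long; origin at the middle of its underside.

How it is judged:
By the outcome, as a careful person would: the job done as asked, in the order asked, and still so for the second after the job is handed in, with the robot touching nothing.
It also fails if it takes over 48 s, if anything falls off the work surface, if the arm or the gripper's body presses on something with over 40 N, if the wrist force passes 120 N, or if a joint passes its speed limit or range.

## Robot

A 6-joint arm with a two-finger parallel gripper is mounted at the origin on the work surface. World frame = base frame: x ahead of the robot, y to its left, z up, the work surface at z = 0. Lengths are in m, angles in rad, forces in N, time in s.
With the tool pointing down it reaches from about 0.35 to 0.775 m from the base axis. Payload 7.3 kg.
Tool frame: the origin (TCP) lies between the finger pads; the fingertips stand 11 mm ahead of it and the grasp point (between the pads) lies 8 mm behind it (r.tips_ahead is the z of the fingertips in the tool frame, in m); z points along the fingers, y is the line along which they close (so a half turn about z gives the same grasp; the last joint's range is limited). The gripper opens to 92 mm and grips with 3 to 60 N. Pads are 19 mm wide; open, the fingers measure 130 mm over their backs; the gripper's body (75 mm by 190 mm) begins 47 mm behind the grasp point.
Start: joints at [1.087, 0.342, 1.524, -0, 1.275, -0.146], TCP at [0.174, 0.495, 0.238] pointing down, gripper open.
Joint ranges: [-2.53, 2.53], [-0.77, 2.02], [0.04, 2.7], [-1, 4.14], [0.28, 2.66], [-3.11, 3.11]. Speed limits (rad/s): [2.57, 2.57, 3.14, 3.14, 3.14, 3.14].

## Interface

Orientations are given as [roll, pitch, yaw] about the fixed x, y, z axes, in that order (R = Rz(yaw) Ry(pitch) Rx(roll)).
In Python, from rig import r gives the robot as it stands.
- The arm moves only by the tool play_rows, never from a script. Its argument "moves" is a list of rows, each a list of 7 numbers: the turn, a rotation vector about the world's x, y, z in rad, then the shift along the world's x, y, z in mm, then the finger opening in mm, from 0 to 91.8. A call has 1 to 5 rows; each row shifts and turns the commanded pose from where the row before left it; what a row does not reach is not made up. A row lasts 1/8 s, in which the tool goes at most 62.5 mm and 10.7 degrees, less where a joint would pass 70% of its speed; a pose out of reach is approached as far as the arm can. A call with a gripper value outside its range is refused whole. The fingers move at their own pace and stop on an object; "grip_force" is the grip in N (left out, the last holds). Time passes only in rows, so rows that do not move let the fingers close. It gives the time, the measured TCP pose, the force, the opening and the grip force at its end, in the units of the state.
- r.read_state(): the state, without advancing time (a new reading comes with each control period).
- r.capture(name): name is "side" or "top"; returns (picture, depth): 400x640x3 uint8, red, green, blue; 400x640 float32, m along the optical axis (not along the pixel's ray), 0 where there is no reading.
- r.camera_params(name): a dict with "fovy" (degrees; the focal length in pixels is half the picture's height over the tangent of half this angle, whatever the lens; pixels are square), "cx", "cy" (the principal point, pixels), "dist" ([k1, k2, p1, p2, k3] as OpenCV has them; the pictures are not rectified), "pose" (4x4, takes a point from camera to world coordinates). Camera axes: x right, y down, z forward; pixel columns grow to the right and rows downward; lengths in m; the calibration is good to about 2 mm. A picture is of the moment at which its call begins. camera_params takes no time and is no camera call.
- r.close_job(): hands the job in; it is judged then, once.
Trained networks look in the newest picture that a camera, given by its name, has taken for a name from the list of things; names that differ only in an ending like _2 or _b are one class to them, and where a whole thing is asked for, a point or a joint stands for the part that bears it (a point fixed in the world has none). Each returns a list of dicts, best first, with "conf" (0 to 1); they miss things now and then, are a little off and sometimes report something else, mostly with a low value. They report only what shows in the picture. A call takes as long as a camera call.
- r.masks_of(camera, query): "mask" (400x640 bool, what is visible of it).
- r.tip_of(camera, query): "position" ([x, y, z] in m, in world coordinates, good to about 4 mm: a listed point, or the origin of a listed thing).
The state is a dict: "t": time; "qpos": joint angles; "dq": joint speeds; "tau": joint torques, N m; "tool_pos": TCP position; "tool_rot": TCP orientation; "ft_force": force on the tool from outside, world axes, zero at the start; "wrist_torque": the same for the moment, N m; "opening": finger opening in m; "gripper_force": force on a finger pad.
Only numpy, scipy, OpenCV 4.12 (cv2) and the standard library are available. Lean on these libraries where they do the work, as an engineer would, in place of code of your own. Each camera call takes 0.05 s, during which the arm holds its last target. There are 200 camera calls.

## Working session

There is one attempt and no reset: what is moved stays moved. The work goes in short steps, Python scripts to look and compute and a tool call to move; the robot and the scene stay as the last step left them, time stands still between calls to the robot, and variables do not carry over. Pictures are saved under pics/ and viewed, at most 10 in all, crops included, and the job is handed in when it is done.

Besides the shell and the picture viewer there is one more tool, called as name(argument=value, ...), one argument or row to a line, values as JSON. play_rows: Moves the arm, as the interface text tells. Its arguments: {"type":"object","properties":{"moves":{"type":"array"},"grip_force":{"type":"number"}},"required":["moves"]}

```bash
mkdir -p pics; ls; python3 - <<'E'
from rig import r
import cv2,numpy as np
for c in ("side","top"):
    p,d=r.capture(c); cv2.imwrite(f"pics/{c}0.png",p[:,:,::-1])
    for q in ("button_face","pivot","grip_middle","mount"):
        o=r.tip_of(c,q); print(c,q,[(np.round(a["position"],4).tolist(),round(a["conf"],2)) for a in o[:2]])
for q in ("socket","wax_tin","spanner","polish","parts_dish","foam_pad","spray","brush"):
    o=r.tip_of("top",q); print(q,[(np.round(a["position"],3).tolist(),round(a["conf"],2)) for a in o[:1]])
s=r.read_state(); print(s)
E
```

```text
pics
side button_face [([0.5776, 0.0149, 0.2871], 0.58), ([0.6765, 0.2032, -0.0029], 0.57)]
side pivot [([0.6747, 0.2052, 0.0773], 0.77)]
side grip_middle [([0.6059, 0.0709, 0.227], 0.9)]
side mount [([0.6743, 0.2052, 0.0004], 0.75)]
top button_face [([0.5786, 0.0184, 0.2833], 0.58)]
top pivot [([0.6801, 0.2034, 0.0803], 0.59)]
top grip_middle [([0.5981, 0.0718, 0.2269], 0.78)]
top mount [([0.5532, -0.3209, 0.0012], 0.75), ([0.6758, 0.1985, 0.0003], 0.71)]
socket [([0.488, 0.071, -0.001], 0.43)]
wax_tin [([0.601, 0.068, 0.227], 0.6)]
spanner [([0.566, 0.285, -0.002], 0.58)]
polish [([0.361, 0.427, -0.006], 0.59)]
parts_dish [([0.4, 0.242, 0.004], 0.58)]
foam_pad [([0.484, 0.072, 0.001], 0.65)]
spray [([0.713, -0.385, -0.001], 0.81)]
brush [([0.556, -0.319, -0.0], 0.63)]
{'t': 0.9, 'qpos': array([ 1.08698929e+00,  3.41952990e-01,  1.52411587e+00, -1.48085387e-05,
        1.27541852e+00, -1.46002302e-01]), 'dq': array([ 0.00037753, -0.00076327,  0.00090487,  0.0007248 , -0.00010543,
       -0.00151109]), 'tau': array([ 8.32766473e-04, -4.31120503e+01, -2.44491291e+01,  7.21489638e-02,
        4.80962230e-02, -3.16741023e-05]), 'tool_pos': array([0.17397981, 0.49533821, 0.23775938]), 'tool_rot': array([3.14149056e+00, 2.93330785e-05, 2.80379223e+00]), 'ft_force': array([ 0.58226477, -0.40671654,  0.00475618]), 'wrist_torque': array([ 0.00912894, -0.01350521,  0.00101699]), 'gripper_force': 0.0, 'opening': 0.09158468869915411}
```

View pics/side0.png

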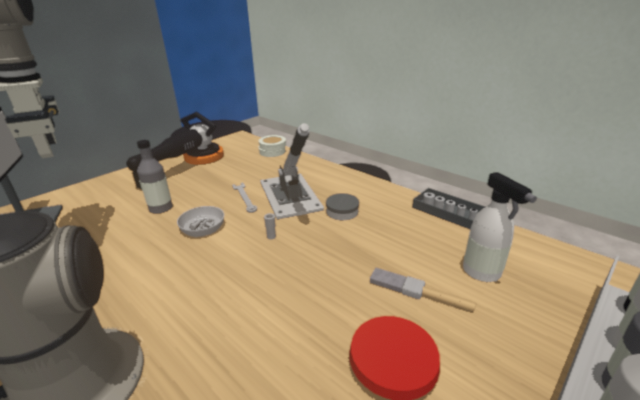

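View pics/top0.png

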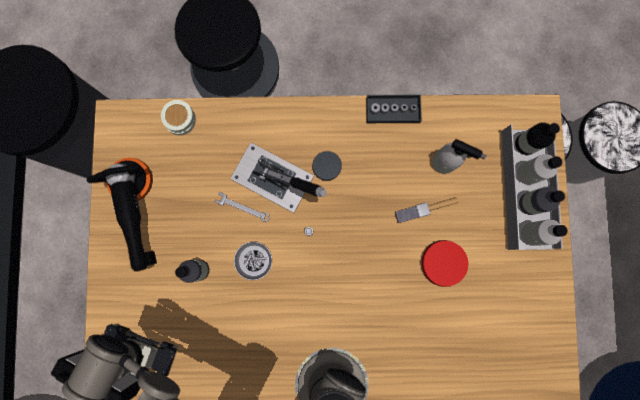

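The side view shows the lever at about (295,150) with its button at (303,128). The top view has the button at about (320,192), the socket at (308,231) and the tin at (327,165). The pivot-to-button distance comes out near 0.295 m, which fits the given 293 mm, so I start moving.

play_rows(
  moves=[
    [0,0,0,10,0,50,0],
    [0,0,0,10,0,50,0],
    [0,0,-0.17,20,-10,50,0],
    [0,0,-0.17,20,-20,50,0],
    [0,0,-0.17,25,-50,0,0],
  ],
  grip_force=20,
)

```text
t: 1.52
tool_pos: [0.2602, 0.4162, 0.4413]
tool_rot: [3.134, -0.001, 2.29]
ft_force: [0.3, -0.3, -1.7]
opening: 0.0462
gripper_force: 0.0
```

play_rows(
  moves=[
    [0,0,-0.17,25,-50,0,0],
    [0,0,-0.17,25,-50,0,0],
    [0,0,-0.17,25,-50,0,0],
    [0,0,-0.17,25,-50,0,0],
    [0,0,-0.17,25,-50,0,0],
  ],
)

```text
t: 2.15
tool_pos: [0.3844, 0.1637, 0.4379]
tool_rot: [3.141, -0.0, 1.438]
ft_force: [1.3, 1.1, 1.8]
opening: 0.0011
gripper_force: 0.0
```

play_rows(
  moves=[
    [0,0,-0.17,10,-55,0,0],
    [0,0,-0.19,10,-55,0,0],
    [0,0,0,10,-55,0,0],
    [0,0,0,10,-50,0,0],
    [0,0,0,0,0,0,0],
  ],
)

```text
t: 2.78
tool_pos: [0.4242, -0.0525, 0.4371]
tool_rot: [-3.141, 0.001, 1.081]
ft_force: [-0.3, 0.5, -0.9]
opening: 0.0004
gripper_force: 0.0
```

play_rows(
  moves=[
    [0.135,-0.072,0,10,-10,0,0],
    [0.135,-0.072,0,10,-10,0,0],
    [0.135,-0.072,0,10,-10,0,0],
    [0.135,-0.072,0,10,-10,0,0],
    [0,0,0,0,0,0,0],
  ],
)

```text
t: 3.4
tool_pos: [0.4637, -0.0905, 0.4364]
tool_rot: [-3.14, -0.613, 1.082]
ft_force: [1.2, 1.0, 0.3]
opening: 0.0003
gripper_force: 0.0
```

```bash
cat > h.py <<'E'
import numpy as np,cv2
from rig import r
from scipy.spatial.transform import Rotation as R
def cloud(cam,mask,d):
    c=r.camera_params(cam); f=200/np.tan(np.radians(c["fovy"])/2)
    K=np.array([[f,0,c["cx"]],[0,f,c["cy"]],[0,0,1]])
    v,u=np.nonzero(mask&(d>0))
    n=cv2.undistortPoints(np.c_[u,v].astype(float)[:,None],K,np.array(c["dist"]))[:,0]
    P=np.c_[n,np.ones(len(n))]*d[v,u][:,None]; T=np.array(c["pose"])
    return P@T[:3,:3].T+T[:3,3]
E
python3 - <<'E'
from h import *
s=r.read_state(); print(s["qpos"].round(3),s["tool_pos"].round(4),R.from_euler("xyz",s["tool_rot"]).as_matrix().round(3).tolist())
for c in ("side","top"):
    p,d=r.capture(c); cv2.imwrite(f"pics/{c}1.png",p[:,:,::-1])
    for q in ("button_face","pivot","grip_middle"):
        o=r.tip_of(c,q); print(c,q,[(np.round(a["position"],4).tolist(),round(a["conf"],2)) for a in o[:2]])
    for m in r.masks_of(c,"mount")[:2]:
        P=cloud(c,m["mask"],d); print(m["conf"],len(P),P.min(0).round(3),P.max(0).round(3))
        g=P[(P[:,2]>.17)&(P[:,2]<.35)]
        if len(g)>10:
            x=g.mean(0); w=np.linalg.svd(g-x)[2][0]; w*=np.sign(w[2]); print("line",len(g),x.round(4),w.round(3),"az",np.degrees(np.arctan2(-w[1],-w[0])),"el",np.arcsin(w[2]))
E
```

```text
[-0.743  0.132  1.414  0.599  1.738 -0.195] [ 0.4637 -0.0905  0.4364] [[0.384, 0.883, 0.269], [0.722, -0.469, 0.508], [0.575, -0.001, -0.818]]
side button_face [([0.5757, 0.0161, 0.2891], 0.63)]
side pivot [([0.6758, 0.2046, 0.0792], 0.9)]
side grip_middle [([0.6055, 0.0683, 0.2241], 0.67)]
0.63 2633 [ 0.551  0.011 -0.758] [2.49  2.078 0.289]
line 407 [0.5878 0.0508 0.2375] [-0.305 -0.608  0.733] az 63.34286791569352 el 0.8221375752705035
0.36 279 [ 0.471  0.051 -0.001] [0.554 0.164 0.065]
top button_face [([0.576, 0.0183, 0.2826], 0.62), ([0.5986, 0.0693, 0.2276], 0.17)]
top pivot [([0.6766, 0.2029, 0.0776], 0.88)]
top grip_middle [([0.5998, 0.0715, 0.2288], 0.74)]
0.67 74 [ 0.309 -0.382 -0.002] [ 0.374 -0.159  0.718]
0.58 3396 [ 0.556  0.01  -0.008] [0.79  0.324 0.293]
line 409 [0.6018 0.0662 0.2444] [-0.355 -0.655  0.668] az 61.54971725492038 el 0.7309754774821434
```

```bash
cat >> h.py <<'E'
Pv=np.array([.6765,.2037,.078]); az=np.radians(62.0)
h=np.array([np.cos(az),np.sin(az),0]); Z=np.array([0,0,1.])
def tcp(th,press,dl=.183,up=.003,L=.293):
    "lever angle, press depth (m), tool steeper than lever by dl"
    e=th+.14; u=np.cos(e)*h-np.sin(e)*Z; n=np.sin(e)*h+np.cos(e)*Z
    t=e+dl; z=np.cos(t)*h-np.sin(t)*Z; x=np.sin(t)*h+np.cos(t)*Z
    return Pv-(L-press)*u+up*n-.011*z-.0095*x, t
E
python3 - <<'E'
from h import *
s=r.read_state()["tool_pos"]
for pr in (-.05,-.012,0,.006): print(pr,((tcp(.635,pr)[0]-s)*1e3).round(1))
prev=tcp(.635,.006)[0]
for k in range(1,17):
    q=tcp(.635-k*.04,.006)[0]; print(k,((q-prev)*1e3).round(1)); prev=q
E
```

```text
-0.05 [  91.8   65.8 -114.4]
-0.012 [ 104.6   89.7 -140.9]
0 [ 108.6   97.3 -149.3]
0.006 [ 110.6  101.1 -153.5]
1 [-3.8 -7.1 -8.8]
2 [-3.6 -6.8 -9.2]
3 [-3.5 -6.5 -9.5]
4 [-3.3 -6.2 -9.7]
5 [ -3.1  -5.8 -10. ]
6 [ -2.9  -5.4 -10.3]
7 [ -2.7  -5.1 -10.5]
8 [ -2.5  -4.7 -10.7]
9 [ -2.3  -4.3 -10.9]
10 [ -2.1  -3.9 -11.1]
11 [ -1.9  -3.5 -11.3]
12 [ -1.7  -3.1 -11.4]
13 [ -1.4  -2.7 -11.6]
14 [ -1.2  -2.3 -11.7]
15 [ -1.   -1.9 -11.8]
16 [ -0.8  -1.5 -11.9]
```

play_rows(
  moves=[
    [0,0,0,30,20,-38,0],
    [0,0,0,30,22,-38,0],
    [0,0,0,32,24,-38,0],
    [0,0,0,13,24,-27,0],
    [0,0,0,0,0,0,0],
  ],
)

```text
t: 4.53
tool_pos: [0.5683, 0.0024, 0.2946]
tool_rot: [-3.14, -0.612, 1.087]
ft_force: [-0.7, 0.3, 0.3]
opening: 0.0004
gripper_force: 0.0
```

```bash
python3 - <<'E'
from h import *
s=r.read_state(); print(s["tool_pos"].round(4),s["tool_rot"].round(3),s["ft_force"].round(2))
ims=[]
p,d=r.capture("side"); ims.append(cv2.resize(p[95:215,235:375],None,fx=2.8,fy=2.8,interpolation=2))
p2,d=r.capture("top"); ims.append(cv2.resize(p2[130:250,240:380],None,fx=2.8,fy=2.8,interpolation=2))
cv2.imwrite("pics/c2.png",np.hstack(ims)[:,:,::-1])
E
```

```text
[0.5683 0.0024 0.2946] [-3.14  -0.612  1.087] [-0.71  0.26  0.33]
```

View pics/c2.png

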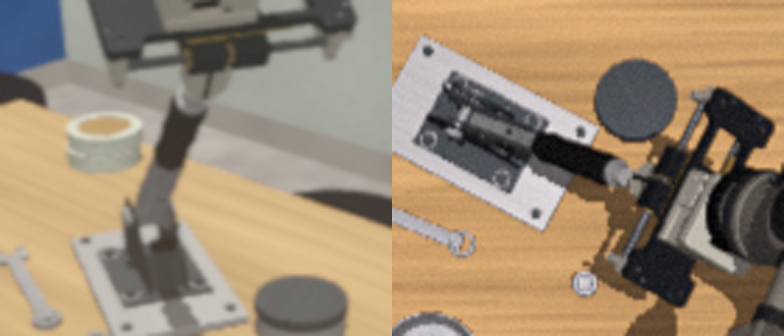

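The crops show the fingertips lined up just short of the button, which sits at about (187,100) in the side crop and (620,172) in the top crop. Next I creep in along the lever.

play_rows(
  moves=[
    [0,0,0,1,1.9,-2.1,0],
    [0,0,0,1,1.9,-2.1,0],
    [0,0,0,0,0,0,0],
  ],
)

```text
t: 5.0
tool_pos: [0.5709, 0.0039, 0.2928]
tool_rot: [3.137, -0.612, 1.087]
ft_force: [-0.8, -0.1, 0.3]
opening: 0.0006
gripper_force: 0.0
```

play_rows(
  moves=[
    [0,0,0,1,1.9,-2.1,0],
    [0,0,0,0,0,0,0],
  ],
)

```text
t: 5.25
tool_pos: [0.5719, 0.0061, 0.2903]
tool_rot: [3.138, -0.612, 1.087]
ft_force: [-0.1, -0.1, 0.4]
opening: 0.0003
gripper_force: 0.0
```

play_rows(
  moves=[
    [0,0,0,0.7,1.3,-1.4,0],
    [0,0,0,0,0,0,0],
  ],
)

```text
t: 5.5
tool_pos: [0.5727, 0.0073, 0.2891]
tool_rot: [3.137, -0.612, 1.088]
ft_force: [-0.3, -2.0, 1.7]
opening: 0.0008
gripper_force: 1.0
```

play_rows(
  moves=[
    [0,0,0,0.7,1.3,-1.4,0],
    [0,0,0,0.7,1.3,-1.4,0],
    [0,0,0,0,0,0,0],
  ],
)

```text
t: 5.88
tool_pos: [0.5742, 0.0098, 0.2863]
tool_rot: [3.137, -0.612, 1.088]
ft_force: [-0.8, -3.1, 2.6]
opening: 0.0004
gripper_force: 2.0
```

play_rows(
  moves=[
    [0,0,0,0.7,1.3,-1.4,0],
    [0,0,0,0,0,0,0],
  ],
)

```text
t: 6.12
tool_pos: [0.5748, 0.0111, 0.2849]
tool_rot: [3.137, -0.612, 1.088]
ft_force: [-3.0, -3.5, 3.5]
opening: -0.0002
gripper_force: 3.0
```

play_rows(
  moves=[
    [0,0,0,0.5,1.0,-1.1,0],
    [0,0,0,0,0,0,0],
  ],
)

```text
t: 6.38
tool_pos: [0.5753, 0.012, 0.2839]
tool_rot: [3.137, -0.612, 1.088]
ft_force: [-2.7, -4.4, 4.7]
opening: 0.0005
gripper_force: 3.4
```

play_rows(
  moves=[
    [0,0,0,0.4,0.8,-0.8,0],
    [0,0,0,0,0,0,0],
  ],
)

```text
t: 6.62
tool_pos: [0.5756, 0.0122, 0.2837]
tool_rot: [3.136, -0.611, 1.088]
ft_force: [-6.4, -8.6, 8.8]
opening: 0.0002
gripper_force: 6.9
```

play_rows(
  moves=[
    [0.0177,-0.0094,0,-1.9,-3.5,-4.4,0],
    [0.0177,-0.0094,0,-1.9,-3.5,-4.4,0],
    [0,0,0,0,0,0,0],
  ],
)

```text
t: 7.0
tool_pos: [0.5717, 0.0051, 0.2749]
tool_rot: [3.136, -0.652, 1.088]
ft_force: [-6.8, -8.5, 8.6]
opening: 0.0002
gripper_force: 6.9
```

```bash
python3 - <<'E'
from h import *
s=r.read_state(); print(s["tool_pos"].round(4),s["tool_rot"].round(3),s["ft_force"].round(2))
for c in("side","top"):
    r.capture(c)
    for q in ("button_face","grip_middle"): print(c,q,[(np.round(a["position"],4).tolist(),round(a["conf"],2)) for a in r.tip_of(c,q)[:2]])
E
```

```text
[0.5717 0.0051 0.2749] [ 3.136 -0.652  1.088] [-6.84 -8.46  8.59]
side button_face []
side grip_middle [([0.6031, 0.063, 0.2201], 0.77)]
top button_face []
top grip_middle [([0.5957, 0.0656, 0.2208], 0.68), ([0.5644, 0.2828, -0.0007], 0.42)]
```

The grip went down by the expected 8 mm at a steady 14 N, so I carry on along the arc.

play_rows(
  moves=[
    [0.0177,-0.0094,0,-1.8,-3.4,-4.6,0],
    [0.0177,-0.0094,0,-1.8,-3.4,-4.6,0],
    [0.0177,-0.0094,0,-1.75,-3.25,-4.75,0],
    [0.0177,-0.0094,0,-1.75,-3.25,-4.75,0],
  ],
)

```text
t: 7.8
tool_pos: [0.5647, -0.0079, 0.2567]
tool_rot: [3.134, -0.733, 1.09]
ft_force: [-8.6, -7.9, 10.5]
opening: 0.0005
gripper_force: 8.1
```

play_rows(
  moves=[
    [0.0177,-0.0094,0,-1.65,-3.1,-4.85,0],
    [0.0177,-0.0094,0,-1.65,-3.1,-4.85,0],
    [0,0,0,0,0,0,0],
  ],
)

```text
t: 8.18
tool_pos: [0.561, -0.0147, 0.246]
tool_rot: [3.136, -0.772, 1.088]
ft_force: [-9.8, -9.8, 8.1]
opening: 0.0005
gripper_force: 8.1
```

play_rows(
  moves=[
    [0.0177,-0.0094,0,-2.0,-2.8,-4.9,0],
    [0.0177,-0.0094,0,-2.0,-2.8,-4.9,0],
    [0.0177,-0.0094,0,-1.5,-2.75,-5.1,0],
    [0.0177,-0.0094,0,-1.5,-2.75,-5.1,0],
  ],
)

```text
t: 8.68
tool_pos: [0.5549, -0.0255, 0.2265]
tool_rot: [3.133, -0.853, 1.09]
ft_force: [-6.1, -7.9, 9.1]
opening: 0.0005
gripper_force: 6.1
```

play_rows(
  moves=[
    [0.0177,-0.0094,0,-1.35,-2.55,-5.25,0],
    [0.0177,-0.0094,0,-1.35,-2.55,-5.25,0],
    [0,0,0,0,0,0,0],
  ],
)

```text
t: 9.05
tool_pos: [0.5519, -0.0311, 0.2151]
tool_rot: [3.135, -0.892, 1.088]
ft_force: [-6.1, -8.5, 5.2]
opening: 0.0005
gripper_force: 6.2
```

```bash
python3 - <<'E'
from h import *
s=r.read_state(); print(s["tool_pos"].round(4),s["tool_rot"].round(3),s["ft_force"].round(2),s["qpos"].round(2))
for c in("side","top"):
    r.capture(c)
    for q in ("button_face","grip_middle"): print(c,q,[(np.round(a["position"],4).tolist(),round(a["conf"],2)) for a in r.tip_of(c,q)[:2]])
E
```

```text
[ 0.5519 -0.0311  0.2151] [ 3.135 -0.892  1.088] [-6.07 -8.55  5.18] [-0.66  0.46  1.77  0.93  1.28 -0.63]
side button_face []
side grip_middle []
top button_face []
top grip_middle [([0.5829, 0.0382, 0.1784], 0.59)]
```

play_rows(
  moves=[
    [0.0177,-0.0094,0,-1.25,-2.35,-5.35,0],
    [0.0177,-0.0094,0,-1.25,-2.35,-5.35,0],
    [0.0177,-0.0094,0,-1.15,-2.15,-5.45,0],
    [0.0177,-0.0094,0,-1.15,-2.15,-5.45,0],
  ],
)

```text
t: 9.85
tool_pos: [0.5472, -0.0397, 0.194]
tool_rot: [3.132, -0.973, 1.091]
ft_force: [-6.8, -8.8, 7.2]
opening: 0.0005
gripper_force: 6.5
```

play_rows(
  moves=[
    [0.0177,-0.0094,0,-1.05,-1.95,-5.55,0],
    [0.0177,-0.0094,0,-1.05,-1.95,-5.55,0],
    [0,0,0,0,0,0,0],
  ],
)

```text
t: 10.22
tool_pos: [0.5448, -0.044, 0.182]
tool_rot: [3.134, -1.012, 1.088]
ft_force: [-7.7, -9.2, 3.4]
opening: 0.0003
gripper_force: 6.3
```

play_rows(
  moves=[
    [0.0177,-0.0094,0,-0.95,-1.75,-5.65,0],
    [0.0177,-0.0094,0,-0.95,-1.75,-5.65,0],
    [0.0177,-0.0094,0,-0.85,-1.55,-5.7,0],
    [0.0177,-0.0094,0,-0.85,-1.55,-5.7,0],
  ],
)

```text
t: 10.72
tool_pos: [0.5414, -0.0503, 0.1599]
tool_rot: [3.13, -1.093, 1.092]
ft_force: [-7.5, -8.8, 4.9]
opening: 0.0004
gripper_force: 6.4
```

play_rows(
  moves=[
    [0.0177,-0.0094,0,-0.75,-1.35,-5.8,0],
    [0.0177,-0.0094,0,-0.75,-1.35,-5.8,0],
    [0,0,0,0,0,0,0],
  ],
)

```text
t: 11.1
tool_pos: [0.5398, -0.0533, 0.1474]
tool_rot: [3.133, -1.132, 1.089]
ft_force: [-7.4, -9.7, 3.2]
opening: 0.0007
gripper_force: 6.2
```

```bash
python3 - <<'E'
from h import *
s=r.read_state(); print(s["tool_pos"].round(4),s["ft_force"].round(2),s["qpos"].round(2))
ims=[]
for c,a,b in(("side",115,235),("top",130,240)):
    p,d=r.capture(c); ims.append(cv2.resize(p[a:a+120,b:b+140],None,fx=2.8,fy=2.8,interpolation=2))
    for q in ("button_face","grip_middle"): print(c,q,[(np.round(a["position"],4).tolist(),round(a["conf"],2)) for a in r.tip_of(c,q)[:2]])
cv2.imwrite("pics/c3.png",np.hstack(ims)[:,:,::-1])
E
```

```text
[ 0.5398 -0.0533  0.1474] [-7.45 -9.72  3.16] [-0.78  0.68  1.84  1.09  1.37 -0.98]
side button_face []
side grip_middle [([0.5662, -0.3208, 0.0009], 0.67), ([0.5803, 0.0195, 0.1284], 0.56)]
top button_face []
top grip_middle [([0.5743, 0.0252, 0.1288], 0.75), ([0.714, -0.3865, -0.0008], 0.59)]
```

View pics/c3.png

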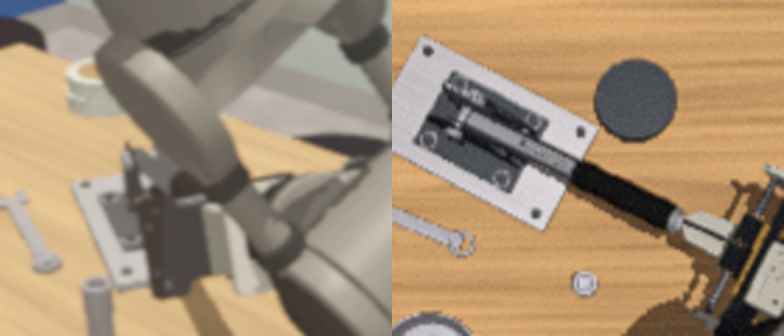

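The top crop shows the fingers still square on the button at about (683,222). The grip's height puts the lever about 0.10 rad above its stop, so I take smaller steps from here.

play_rows(
  moves=[
    [0.0177,-0.0094,0,-0.6,-1.15,-5.85,0],
    [0.0177,-0.0094,0,-0.6,-1.15,-5.85,0],
    [0.0177,-0.0094,0,-0.5,-0.95,-5.9,0],
    [0.0177,-0.0094,0,-0.5,-0.95,-5.9,0],
    [0,0,0,0,0,0,0],
  ],
)

```text
t: 12.02
tool_pos: [0.5375, -0.0574, 0.1238]
tool_rot: [3.131, -1.212, 1.091]
ft_force: [-6.8, -9.5, 0.9]
opening: 0.0002
gripper_force: 6.2
```

play_rows(
  moves=[
    [0.0053,-0.0028,0,-0.15,-0.25,-1.8,0],
    [0,0,0,0,0,0,0],
  ],
)

```text
t: 12.28
tool_pos: [0.5375, -0.0575, 0.1226]
tool_rot: [3.129, -1.218, 1.093]
ft_force: [-7.9, -10.5, 2.5]
opening: 0.0005
gripper_force: 6.4
```

play_rows(
  moves=[
    [0.0053,-0.0028,0,-0.15,-0.25,-1.8,0],
    [0,0,0,0,0,0,0],
  ],
)

```text
t: 12.52
tool_pos: [0.5373, -0.0577, 0.1208]
tool_rot: [3.128, -1.225, 1.094]
ft_force: [-7.7, -10.8, 2.9]
opening: 0.0007
gripper_force: 6.4
```

play_rows(
  moves=[
    [0.0035,-0.0019,0,-0.1,-0.15,-1.2,0],
    [0,0,0,0,0,0,0],
  ],
)

```text
t: 12.78
tool_pos: [0.5372, -0.0579, 0.1197]
tool_rot: [3.128, -1.228, 1.094]
ft_force: [-7.0, -10.7, 2.1]
opening: 0.0003
gripper_force: 6.4
```

play_rows(
  moves=[
    [0.0035,-0.0019,0,-0.1,-0.15,-1.2,0],
    [0,0,0,0,0,0,0],
  ],
)

```text
t: 13.02
tool_pos: [0.5372, -0.058, 0.1185]
tool_rot: [3.127, -1.232, 1.095]
ft_force: [-6.6, -10.0, 2.7]
opening: 0.0005
gripper_force: 6.3
```

play_rows(
  moves=[
    [0.0035,-0.0019,0,-0.1,-0.15,-1.2,0],
    [0,0,0,0,0,0,0],
  ],
)

```text
t: 13.28
tool_pos: [0.5371, -0.0582, 0.1173]
tool_rot: [3.127, -1.236, 1.095]
ft_force: [-8.7, -9.8, 3.6]
opening: 0.0002
gripper_force: 6.3
```

play_rows(
  moves=[
    [0.0035,-0.0019,0,-0.1,-0.15,-1.2,0],
    [0,0,0,0,0,0,0],
  ],
)

```text
t: 13.52
tool_pos: [0.537, -0.0583, 0.1162]
tool_rot: [3.127, -1.241, 1.095]
ft_force: [-8.1, -9.5, 3.3]
opening: 0.0002
gripper_force: 6.2
```

play_rows(
  moves=[
    [0.0035,-0.0019,0,-0.1,-0.15,-1.2,0],
    [0,0,0,0,0,0,0],
  ],
)

```text
t: 13.78
tool_pos: [0.537, -0.0583, 0.1157]
tool_rot: [3.125, -1.246, 1.097]
ft_force: [-8.1, -9.6, 7.1]
opening: 0.0007
gripper_force: 6.4
```

```bash
python3 - <<'E'
from h import *
s=r.read_state(); print(s["tool_pos"].round(4),s["ft_force"].round(2),(tcp(0,.008)[0]).round(4))
ims=[]
for c in("side","top"):
    p,d=r.capture(c); cv2.imwrite("pics/%s4.png"%c,p[:,:,::-1])
    print(c,[(np.round(a["position"],4).tolist(),round(a["conf"],2)) for a in r.tip_of(c,"grip_middle")[:2]])
print("grip at 0:",.078+.21*np.sin(.14))
E
```

```text
[ 0.537  -0.0583  0.1157] [-8.13 -9.55  7.12] [ 0.5379 -0.057   0.1152]
side []
top [([0.5745, 0.0195, 0.1067], 0.74)]
grip at 0: 0.10730405407528966
```

play_rows(
  moves=[
    [0,0,0,0,0,-0.4,0],
    [0,0,0,0,0,0,0],
  ],
)

```text
t: 14.22
tool_pos: [0.537, -0.0583, 0.1156]
tool_rot: [3.124, -1.247, 1.098]
ft_force: [-8.0, -10.0, 8.9]
opening: 0.0001
gripper_force: 6.7
```

The stop is reached: the force rises and the tool no longer goes down. Now I back straight off so the button springs out.

play_rows(
  moves=[
    [0,0,0,-1.9,-3.5,0.2,0],
    [0,0,0,-2.8,-5.3,0.4,0],
    [0,0,0,-4.7,-8.8,1,0],
    [0,0,0,-9.4,-17.6,5,0],
    [0,0,0,-14,-26,15,0],
  ],
)

```text
t: 14.85
tool_pos: [0.5031, -0.1191, 0.1362]
tool_rot: [3.134, -1.245, 1.091]
ft_force: [1.0, -0.0, -0.7]
opening: 0.0004
gripper_force: 0.0
```

play_rows(
  moves=[
    [0,0,0,-14,-26,25,0],
    [0,0,0,-14,-26,35,0],
    [0,0,0,0,0,50,0],
    [0,0,0,0,0,50,0],
    [0,0,0,0,0,0,0],
  ],
)

```text
t: 15.48
tool_pos: [0.4757, -0.1718, 0.2992]
tool_rot: [3.109, -1.241, 1.113]
ft_force: [-0.4, 0.9, -0.9]
opening: 0.0004
gripper_force: 0.0
```

```bash
python3 - <<'E'
from h import *
s=r.read_state(); print(s["t"],s["tool_pos"].round(4),s["ft_force"].round(2))
ims=[]
for c,a,b in(("side",115,235),("top",130,240)):
    p,d=r.capture(c); ims.append(cv2.resize(p[a:a+120,b:b+140],None,fx=2.8,fy=2.8,interpolation=2))
    for q in ("button_face","grip_middle","pivot"): print(c,q,[(np.round(a["position"],4).tolist(),round(a["conf"],2)) for a in r.tip_of(c,q)[:1]])
cv2.imwrite("pics/c5.png",np.hstack(ims)[:,:,::-1])
print("exp",(Pv-.293*(np.cos(.14)*h-np.sin(.14)*Z)).round(4))
E
```

```text
15.475 [ 0.4757 -0.1718  0.2992] [-0.36  0.88 -0.91]
side button_face [([0.5348, -0.0547, 0.1224], 0.63)]
side grip_middle [([0.563, -0.317, -0.0023], 0.7)]
side pivot [([0.6762, 0.2069, 0.0771], 0.89)]
top button_face [([0.538, -0.0527, 0.116], 0.59)]
top grip_middle [([0.5731, 0.0203, 0.108], 0.81)]
top pivot [([0.6777, 0.2052, 0.0812], 0.65)]
exp [ 0.5403 -0.0525  0.1189]
```

View pics/c5.png

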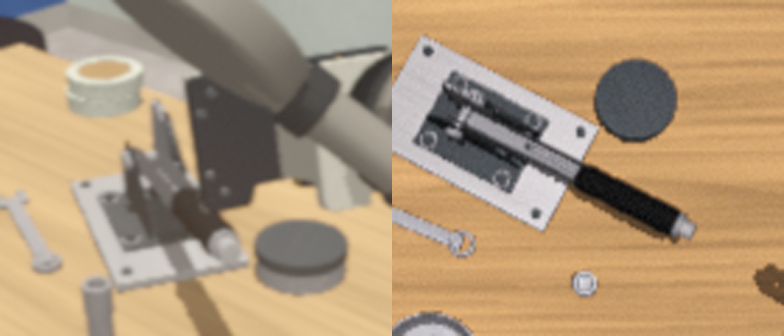

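The crops show the lever down with the button out, at about (683,228) in the top crop and (228,245) in the side crop. The measured button position matches the expected fully-down position within 4 to 6 mm. The tin, socket and spanner have not moved, and the arm is clear.

```bash
python3 -c "
from rig import r
print(r.close_job())"
```

```text
the job is handed in; nothing more can be done
None
```

The button was pressed and held while the lever went down to its stop, then released; it sprang back out, nothing else I checked had moved, and the job was handed in at about 16 s.

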